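# Test the bench's emergency stop: press it in, twist it free

## Robot

A 7-joint arm with a two-finger parallel gripper is mounted at the origin on the work surface. World frame = base frame: x ahead of the robot, y to its left, z up, the work surface at z = 0. Lengths are in m, angles in rad, forces in N, time in s.
With the tool pointing down it reaches from about 0.425 to 1.025 m from the base axis. Payload 9.4 kg.
Tool frame: the origin (TCP) lies midway between the tips of the shut fingers; the grasp point (between the pads) lies manip.tcp_to_grasp behind it (manip.tcp_to_grasp is the distance from the TCP to the grasp point, in m); z points along the fingers, y is the line along which they close (so a half turn about z gives the same grasp; the last joint's range is limited). The gripper opens to 85 mm and grips with 20 to 120 N. Pads are 22 mm wide; open, the fingers measure 114 mm over their backs; the gripper's body (76 mm by 85 mm) begins 54 mm behind the grasp point. The pads swing forward as they close: fully open they stand 13 mm farther back than shut.
Start: joints at [1.221, 0.599, -0.003, 1.599, 0.002, 0.943, -0.08], TCP at [0.195, -0.698, 0.231] pointing down, gripper open.
Joint ranges: [-2.57, 2.57], [-0.35, 1.97], [-1.29, 1.29], [0.11, 2.56], [-1.05, 4.19], [0.11, 1.86], [-2.63, 2.63]. Speed limits (rad/s): [2.22, 2.22, 3.01, 3.01, 3.14, 3.14, 3.14].

## Interface

Orientations are given as a rotation vector (axis times angle).
In Python, from bench import manip, eyes, job, current_time_s, current_joints, current_dq, current_joint_torque, current_tcp_pos, current_orientation, current_ft_force, current_wrist_torque, current_finger_gap, current_finger_force gives the robot as it stands. Calls block until the motion is done:
- manip.move_ptp(position, orientation): joint-space move of the TCP to a pose.
- manip.line_to(position, vel=0.15, rotation=None, until_force=None): straight line of the TCP; rotation=None keeps the orientation; vel is the mean speed in m/s. With until_force (N) it stops when the force on the tool has changed by that much, and returns True; else False.
- manip.goto_joints(angles): joint-space move.
- manip.gripper_to(opening, strength=None): finger opening in m; strength is the grip in N (None keeps the last); returns when the fingers have stopped.
- manip.pause(seconds).
- manip.inverse_kinematics(position, orientation): joint angles nearest the present ones, or None.
- eyes.snapshot(name): name is "side" or "top" or "wrist"; returns (picture, depth): 420x560x3 uint8, blue, green, red; 420x560 float32, m along the optical axis (not along the pixel's ray), 0 where there is no reading.
- eyes.camera_model(name): a dict with "K" (3x3 intrinsics, pixels), "world_from_camera" (4x4, takes a point from camera to world coordinates); the wrist camera has in their place "hand_eye" (4x4, takes a point from camera to tool coordinates, whose origin is the TCP and whose axes are the flange's). Camera axes: x right, y up, looking along -z (the intrinsics and any distortion apply to the point x, -y, -z); pixel columns grow to the right and rows downward; lengths in m; the calibration is good to about 2 mm. A picture is of the moment at which its call begins: read the wrist's pose just before it. camera_model takes no time and is no camera call.
A pose or a line that the arm cannot do raises manip.Unreachable and nothing moves.
- job.job_done(): hands the job in; it is judged then, once.
Readings, each from a call of its own:
- current_time_s(): time.
- current_joints(): joint angles.
- current_dq(): joint speeds.
- current_joint_torque(): joint torques, N m.
- current_tcp_pos(): TCP position.
- current_orientation(): TCP orientation.
- current_ft_force(): force on the tool from outside, world axes, zero at the start.
- current_wrist_torque(): the same for the moment, N m.
- current_finger_gap(): finger opening in m.
- current_finger_force(): force on a finger pad.
Only numpy, scipy, OpenCV 4.12 (cv2) and the standard library are available. Lean on these libraries where they do the work, as an engineer would, in place of code of your own. Each camera call takes 0.05 s, during which the arm holds its last target. There are 200 camera calls.

## Task

Test the emergency stop on the bench: press the mushroom head of the stop box in until it latches down, then turn the latched head clockwise (seen from above) by pushing a fingertip sideways against its grip bar until it springs back out, and let go. Do it with the fingertips only: grip and lift nothing, do not force it, and leave the box and the other things on the bench where they stand.

Things in the scene. Friction and masses are not known exactly. Their poses are not given: they have to be found in the camera images.
- station: the stop box: a loose grey box 130 x 130 mm, 70 mm high, 2.1 to 3.3 kg on rubber feet (pressing and light pushing do not move it). On the middle of its top lies an aluminium collar 60 mm wide, 4 mm high, and above it the mushroom head, whose axis is the box's vertical axis. Origin: centre of the underside, z up. Position and yaw vary. The other grey box, with a small black knob, is not it.
- stop_top (a point): centre of the flat top of the grip bar, on the turning axis; moves with the head. The head: a red disc 64 mm across with an upright bar 58 mm long, 14 mm wide straight across it, its top 20 mm above the disc's crown. Head out: this point is 130 mm above the bench, the disc's underside 20 mm above the box's top; latched in, 8 mm lower. x along the bar, y across it, z up.
- stop_press (a joint): how far the head is pressed in, m: 0 = fully out, 0.008 = fully in (hard stop). An over-centre spring needs about 8 N of push down to 4.5 mm, then it snaps fully in and stays latched when let go; it is held in by about 8 N.
- stop_twist (a joint): turn of the head, rad, positive CLOCKWISE from above: 0 at rest (bar points at the side with the black cable gland), 0.9 hard stop. A light spring (0.01 to 0.05 N m) returns it to 0. Latched in, turning also lifts the head on a cam, 7.5 mm per rad (about 0.1 N m in all, 3 to 5 N of fingertip push 20 mm from the axis); at about 0.5 rad it passes the snap point and springs fully out.
- selector: bystander: a loose grey box 130 x 130 x 60 mm (0.9 kg) with a black round knob 38 mm across on top, 84 mm high in all. Origin: centre of the underside. The stop box and this one swap sides.
- meter: bystander: a grey multimeter lying on its back, 78 x 160 mm, 42 mm high with its dial. Origin: centre of the underside.
- pliers: bystander: orange-handled pliers lying flat, 180 mm long, about 62 mm wide, 12 mm high. Origin: on the bench near the pivot; handles towards its own -x.
- pot: bystander: a black pen pot 72 mm across and 90 mm high, with pens up to 175 mm high. Origin: centre of the underside.

How it is judged:
By the outcome, as a careful person would: the job done as asked, in the order asked, and still so for the second after the job is handed in, with the robot touching nothing.
It also fails if it takes over 40 s, if anything falls off the work surface, if the arm or the gripper's body presses on something with over 40 N, if the wrist force passes 120 N, or if a joint passes its speed limit or range.

## Working session

There is one attempt and no reset: what is moved stays moved. The work goes in short steps, each a Python script; the robot and the scene stay as the last script left them, time stands still between calls to the robot, and variables do not carry over. Pictures are saved under pics/ and viewed, at most 10 in all, crops included, and the job is handed in when it is done.

```bash
mkdir -p pics; ls; python3 - <<'E'
from bench import *
import cv2,numpy as np
for n in("top","side"):
    p,d=eyes.snapshot(n);cv2.imwrite(f"pics/{n}0.png",p);np.save(f"{n}_d.npy",d)
    m=eyes.camera_model(n);print(n,m)
print(current_time_s(),manip.tcp_to_grasp,current_orientation(),current_finger_gap())
E
```

```text
pics
top {'K': array([[471.04671247,   0.        , 277.69678596],
       [  0.        , 471.04671247, 197.82185858],
       [  0.        ,   0.        ,   1.        ]]), 'world_from_camera': array([[-0.00684458,  0.99469581, -0.10263233,  0.50574769],
       [-0.99996033, -0.00739333, -0.00496724,  0.00407532],
       [-0.00569969,  0.10259426,  0.99470696,  1.34873926],
       [ 0.        ,  0.        ,  0.        ,  1.        ]])}
side {'K': array([[537.61762523,   0.        , 284.47476809],
       [  0.        , 537.61762523, 203.78507539],
       [  0.        ,   0.        ,   1.        ]]), 'world_from_camera': array([[-0.85052282,  0.28325882, -0.44314261, -0.06939924],
       [-0.52579718, -0.43844388,  0.72890623,  1.10267919],
       [ 0.01217595,  0.85295452,  0.52184321,  0.88486413],
       [ 0.        ,  0.        ,  0.        ,  1.        ]])}
0.1 0.0187 [-3.11099697e+00 -4.27160536e-01  5.12703782e-04] 0.08530520183237776
```

View pics/top0.png

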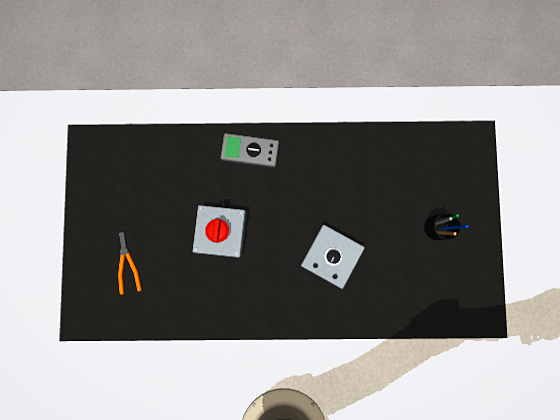

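View pics/side0.png

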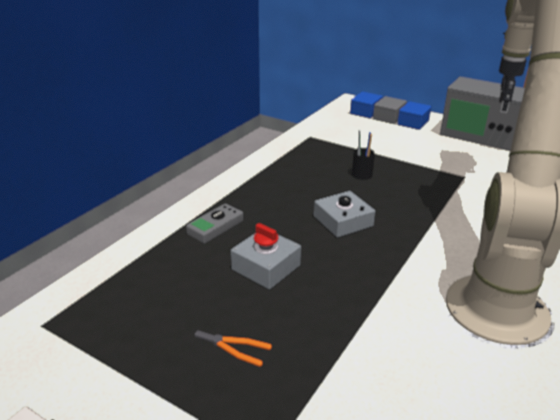

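The top view shows the stop box at about (219,231), with the red head at (217,230) and the dark gland at its far side (223,203). The meter is beyond it at (250,150), the pliers are to the left at (128,265), and the selector is to the right at (333,257). Next I'll measure it roughly and look from the wrist camera.

```bash
cat > h.py <<'E'
from bench import *
import cv2,numpy as np
from scipy.spatial.transform import Rotation as R
def cast(uv,z,K,T):
    uv=np.atleast_2d(uv).astype(float)
    r=np.c_[(uv[:,0]-K[0,2])/K[0,0],-(uv[:,1]-K[1,2])/K[1,1],-np.ones(len(uv))]@T[:3,:3].T
    o=T[:3,3]; return o+r*((z-o[2])/r[:,2])[:,None]
def red(p):
    h=cv2.cvtColor(p,cv2.COLOR_BGR2HSV)
    m=cv2.inRange(h,(0,150,60),(5,255,255))|cv2.inRange(h,(172,150,60),(180,255,255))
    n,l,s,c=cv2.connectedComponentsWithStats(m); i=1+s[1:,4].argmax()
    return (l==i).astype(np.uint8)*255,c[i]
def down(a): # tool z down, tool x along world yaw a
    return (R.from_euler('z',a)*R.from_euler('x',np.pi)).as_rotvec()
def wrist_T():
    T=np.eye(4);T[:3,:3]=R.from_rotvec(current_orientation()).as_matrix();T[:3,3]=current_tcp_pos()
    return T@eyes.camera_model("wrist")["hand_eye"]
E
python3 - <<'E'
from h import *
p=cv2.imread("pics/top0.png");m=eyes.camera_model("top")
mk,c=red(p);print("head",c,cast(c,.115,m["K"],m["world_from_camera"]))
g=cv2.inRange(cv2.cvtColor(p,cv2.COLOR_BGR2GRAY),110,230)|mk
g[:, :180]=0;g[:,265:]=0;g[:190]=0;g[275:]=0
g=cv2.morphologyEx(g,cv2.MORPH_CLOSE,np.ones((5,5)))
r=cv2.minAreaRect(max(cv2.findContours(g,0,2)[0],key=cv2.contourArea));print(r)
w=cast(cv2.boxPoints(r),.07,m["K"],m["world_from_camera"]);print(w,w.mean(0))
e=w[1]-w[0];print(np.arctan2(e[1],e[0]))
w=eyes.camera_model("wrist");print(w)
print(R.from_rotvec(current_orientation()).as_matrix())
E
```

```text
head [216.71100917 230.20183486] [[0.54906028 0.17038494 0.115     ]]
((218.20730590820312, 230.6341552734375), (47.154266357421875, 47.59599304199219), 6.340191841125488)
[[0.49320521 0.2424528  0.07      ]
 [0.62133509 0.22961407 0.07      ]
 [0.60615889 0.10171332 0.07      ]
 [0.47839971 0.11583076 0.07      ]] [0.54977473 0.17240274 0.07      ]
-0.09986757472617892
{'K': array([[372.43931585,   0.        , 280.8662936 ],
       [  0.        , 372.43931585, 209.87069385],
       [  0.        ,   0.        ,   1.        ]]), 'hand_eye': array([[ 3.21425631e-04,  9.59371227e-01,  2.82146672e-01,
         7.14664953e-02],
       [ 9.99999832e-01, -1.72039004e-04, -5.54237643e-04,
        -7.89252595e-04],
       [-4.83179415e-04,  2.82146803e-01, -9.59371121e-01,
        -1.42977271e-01],
       [ 0.00000000e+00,  0.00000000e+00,  0.00000000e+00,
         1.00000000e+00]])}
[[ 9.62991466e-01  2.69531394e-01 -5.14846774e-04]
 [ 2.69531853e-01 -9.62990530e-01  1.34909402e-03]
 [-1.32169377e-04 -1.43793363e-03 -9.99998957e-01]]
```

```bash
python3 - <<'E'
from h import *
manip.gripper_to(0.0)
a=-0.11
c=np.array([.549,.171]);v=c+0.02*np.array([np.cos(a),np.sin(a)])
manip.move_ptp([*v,.30],down(a))
manip.pause(.2)
T=wrist_T();p,d=eyes.snapshot("wrist");cv2.imwrite("pics/w1.png",p)
K=eyes.camera_model("wrist")["K"]
mk,cc=red(p);print(cc,cast(cc,.115,K,T),current_time_s(),current_tcp_pos(),current_finger_gap(),current_ft_force())
np.save("T1.npy",T);np.save("d1.npy",d)
E
```

```text
[279.58367708 198.46493813] [[0.55489173 0.17164352 0.115     ]] 4.425 [0.56897133 0.16854106 0.29993007] -0.00022659179140931455 [ 1.01203354  0.45863102 -0.0797947 ]
```

View pics/w1.png

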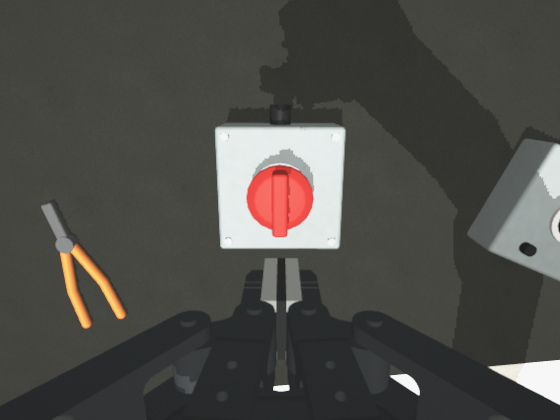

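The wrist view shows the head centred at about (280,198). The bar is upright in the picture, from (280,171) to (280,236), and points at the gland at (280,113). The space around it is free. I'll fix the bar pose from depth.

```bash
python3 - <<'E'
from h import *
p=cv2.imread("pics/w1.png");d=np.load("d1.npy");T=np.load("T1.npy");K=eyes.camera_model("wrist")["K"]
mk,_=red(p);v,u=np.nonzero(mk*(d>0))
z=d[v,u];P=np.c_[(u-K[0,2])/K[0,0]*z,-(v-K[1,2])/K[1,1]*z,-z]@T[:3,:3].T+T[:3,3]
print(np.percentile(P[:,2],[1,10,50,90,99]))
top=P[P[:,2]>.123]
r=cv2.minAreaRect((top[:,:2]*1000).astype(np.float32));print("bar",r,len(top),np.median(top[:,2]))
g=((p.min(2)>110)|(mk>0)).astype(np.uint8)*255;g[:100]=0;g[:,:200]=0;g[:,360:]=0;g[255:]=0
g=cv2.morphologyEx(g,cv2.MORPH_CLOSE,np.ones((5,5)))
b=cv2.boxPoints(cv2.minAreaRect(max(cv2.findContours(g,0,2)[0],key=cv2.contourArea)))
w=cast(b,.07,K,T);print(w,w.mean(0));e=w[1]-w[0];print(np.arctan2(e[1],e[0]))
E
```

```text
[0.10207761 0.10413625 0.10861594 0.13025721 0.1312647 ]
bar ((552.1692504882812, 172.3384246826172), (13.943854331970215, 57.28923034667969), 83.95978546142578) 985 0.1298938803454151
[[0.49616072 0.24826173 0.07      ]
 [0.62301005 0.22778441 0.07      ]
 [0.60901188 0.1013046  0.07      ]
 [0.48075969 0.10922439 0.07      ]] [0.55223558 0.17164378 0.07      ]
-0.16004956150813285
```

```bash
python3 - <<'E'
from h import *
a=-.105;c=[.5515,.172]
manip.move_ptp([*c,.15],down(a));manip.pause(.2);f0=current_ft_force()
z=.134
manip.line_to([*c,z],vel=.08)
hit=manip.line_to([*c,.1205],vel=.015,until_force=22)
print(hit,current_tcp_pos(),current_ft_force()-f0)
manip.line_to([*c,.16],vel=.1)
v=np.array(c)+0.02*np.array([np.cos(a),np.sin(a)])
manip.line_to([*v,.30],vel=.3);manip.pause(.1)
T=wrist_T();p,d=eyes.snapshot("wrist");K=eyes.camera_model("wrist")["K"]
mk,_=red(p);v,u=np.nonzero(mk*(d>0))
z=d[v,u];P=np.c_[(u-K[0,2])/K[0,0]*z,-(v-K[1,2])/K[1,1]*z,-z]@T[:3,:3].T+T[:3,3]
top=P[P[:,2]>.115];print(cv2.minAreaRect((top[:,:2]*1000).astype(np.float32)),np.median(top[:,2]),current_time_s())
E
```

```text
True [0.55141692 0.1719458  0.12199816] [-0.96392552 -0.36902637  8.48672303]
((552.4652709960938, 171.99615478515625), (13.289121627807617, 57.01941680908203), 83.6677474975586) 0.12185805932751453 7.7583
```

The head is latched: the bar top is now at 0.122 m. Next is the twist.

```bash
cat > tw.py <<'E'
from h import *
a=-.105;c=np.array([.552,.172]);z=.113;X=21
def pose(th,x,y,zz=z):
    q=a-th;return [*(c+np.array([[np.cos(q),-np.sin(q)],[np.sin(q),np.cos(q)]])@[x/1e3,y/1e3]),zz],down(q)
def go(th,x,y,zz=z,vel=.03,**k):
    p,r=pose(th,x,y,zz);return manip.line_to(p,vel=vel,rotation=r,**k)
def local(th):
    q=a-th;d=current_tcp_pos()[:2]-c;return np.array([np.cos(q)*d[0]+np.sin(q)*d[1],-np.sin(q)*d[0]+np.cos(q)*d[1]])*1e3
E
python3 - <<'E'
from tw import *
go(0,X,36,.16,vel=.2);go(0,X,36,vel=.1);manip.pause(.2);f0=current_ft_force()
hit=go(0,X,12,vel=.02,until_force=2)
L=local(0)[1];print("contact",hit,L,current_ft_force()-f0,current_time_s())
if hit:
    for th in np.arange(.1,.66,.05):
        go(th,X,L,vel=.02);f=current_ft_force()-f0;print(round(th,2),f.round(1),local(th).round(1))
        if np.linalg.norm(f)>18:print("abort");break
print(current_time_s())
p,d=eyes.snapshot("wrist");cv2.imwrite("pics/w2.png",p)
E
```

```text
contact True 17.53196596135931 [1.21554264 0.96586131 1.18984739] 10.3333
0.1 [ 1.2  3.3 -0. ] [21.1 18.4]
0.15 [ 3.   4.5 -0.5] [21.1 18.3]
0.2 [2.9 4.3 0.4] [21.1 18.4]
0.25 [2.9 5.3 1.3] [21.  18.7]
0.3 [2.9 6.  1.6] [21.  18.9]
0.35 [1.9 5.4 2. ] [21.  19.2]
0.4 [3.1 4.  0.7] [21.3 18.3]
0.45 [3.3 1.5 1. ] [21.1 17.1]
0.5 [3.6 0.7 0.2] [21.1 17.1]
0.55 [3.3 1.7 0.5] [21.  17.3]
0.6 [4.4 0.8 0.1] [21.  17.5]
0.65 [ 3.6  1.6 -0.3] [21.  17.5]
13.375
```

View pics/w2.png

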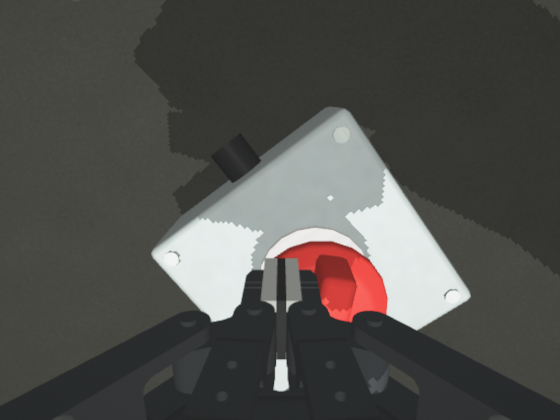

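The head at (330,290) is turned relative to the box and the finger sits beside the bar. The push force dropped near 0.45 rad, which suggests it sprang out. I'll back off and check.

```bash
python3 - <<'E'
from tw import *
th=.65
for t in (.5,.35,.2,.05):go(t,X,18.5,vel=.05)
go(0,X,40,vel=.05);go(0,X,40,.17,vel=.15)
go(0,20,0,.30,vel=.25);manip.pause(.2)
T=wrist_T();p,d=eyes.snapshot("wrist");K=eyes.camera_model("wrist")["K"];cv2.imwrite("pics/w3.png",p)
mk,_=red(p);v,u=np.nonzero(mk*(d>0))
z=d[v,u];P=np.c_[(u-K[0,2])/K[0,0]*z,-(v-K[1,2])/K[1,1]*z,-z]@T[:3,:3].T+T[:3,3]
top=P[P[:,2]>.117];print(cv2.minAreaRect((top[:,:2]*1000).astype(np.float32)),np.median(top[:,2]),current_time_s())
E
```

```text
((552.3727416992188, 172.2692413330078), (13.783268928527832, 57.01203918457031), 82.60783386230469) 0.1299189762451286 16.7
```

View pics/w3.png

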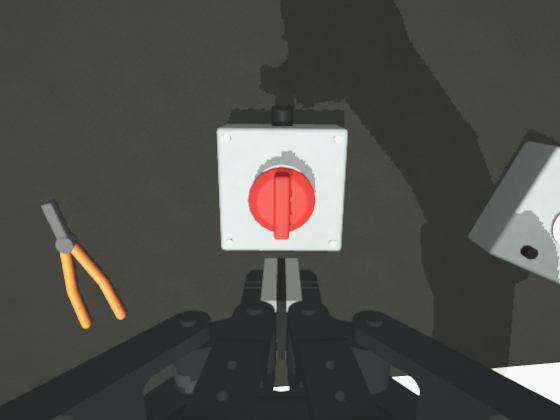

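The head is fully out again, with the bar top at 0.130 m and the bar pointing at the gland at (282,115). The box hasn't moved and the robot is clear of everything.

```bash
python3 -c "
from bench import *
print(job.job_done())"
```

```text
the job is handed in; nothing more can be done
None
```

The emergency stop was pressed until it latched, then turned clockwise until it sprang back out and released; the box had not visibly moved, and I handed the job in at about 17 s with the robot clear of it.

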